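Put the two-tier painting caddy back together

ROBOT

A 6-joint arm with a two-finger parallel gripper is mounted at the origin on a cart in front of the work surface, level with it; the furniture and walls round the work are solid. World frame = base frame: x ahead of the robot, y to its left, z up, the work surface at z = 0. Lengths are in m, angles in rad, forces in N, time in s.
With the tool pointing down it reaches from about 0.275 to 0.75 m from the base axis. Payload 10.2 kg.
Tool frame: the origin (TCP) lies at the very end of the fingers, on their centre line; the grasp point (between the pads) lies 19 mm behind it; z points along the fingers, y is the line along which they close (so a half turn about z gives the same grasp; the last joint's range is limited). The gripper opens to 88 mm and grips with 3 to 60 N. Pads are 18 mm wide; open, the fingers measure 123 mm over their backs; the gripper's body (75 mm by 187 mm) begins 45 mm behind the grasp point.
Start: joints at [-1.506, 0.313, 1.498, -0, 1.331, -0.223], TCP at [0.149, -0.503, 0.239] pointing down, gripper open.
Joint ranges: [-2.94, 2.94], [-0.97, 2.17], [0.19, 2.56], [-1.23, 4.37], [0.02, 3.11], [-2.88, 2.88]. Speed limits (rad/s): [2.39, 2.39, 3.01, 3.14, 3.14, 3.14].

INTERFACE

Orientations are given as a unit quaternion [x, y, z, w].
In Python, from workcell import arm, ik, imaging, ticket gives the robot as it stands. The module is installed in compiled form; this text tells all that it offers. Calls block until the motion is done:
- arm.move_pose(position, orientation): joint-space move of the TCP to a pose.
- arm.movel(position, ori=None, rate=0.15): straight line of the TCP; ori=None keeps the orientation; rate is the mean speed in m/s.
- arm.move_j(angles): joint-space move.
- arm.grip(opening, newtons=None): finger opening in m; newtons is the grip in N (None keeps the last); returns when the fingers have stopped.
- arm.wait(seconds).
- ik(position, orientation): joint angles nearest the present ones, or None.
- imaging.camera(name): name is "scene" or "top" or "wrist"; returns a dict with "frame" (384x512x3 uint8, red, green, blue), "fx", "fy", "cx", "cy" (pixels), "world_from_camera" (4x4, takes a point from camera to world coordinates). Camera axes: x right, y down, z forward; pixel columns grow to the right and rows downward; lengths in m; the calibration is good to about 2 mm. A picture is of the moment at which its call begins. There is no depth.
A pose or a line that the arm cannot do raises arm.MotionError and nothing moves.
- ticket.close_job(): hands the job in; it is judged then, once.
Readings, each from a call of its own:
- arm.get_time_s(): time.
- arm.get_joint_positions(): joint angles.
- arm.get_joint_vel(): joint speeds.
- arm.get_joint_efforts(): joint torques, N m.
- arm.get_position(): TCP position.
- arm.get_tool_rot(): TCP orientation.
- arm.get_wrist_force(): force on the tool from outside, world axes, zero at the start.
- arm.get_torque(): the same for the moment, N m.
- arm.get_width(): finger opening in m.
- arm.get_grasp_force(): force on a finger pad.
Only numpy, scipy, OpenCV 4.12 (cv2) and the standard library are available. Lean on these libraries where they do the work, as an engineer would, in place of code of your own. Each camera call takes 0.05 s, during which the arm holds its last target. There are 200 camera calls.

TASK

Put the wooden caddy back together. Set each round tin upright in the well of the base that was bored for it, the large tin in the large well and the small tin in the small one; then stand the tray over them with its four legs fully home in the base's sockets (either way round), and have the cork block and the grey putty rubber lying flat in the tray's pockets that fit them, the cork in the big pocket and the rubber in the small one. Keep the tins from tipping over, and leave the brittle charcoal stick in the middle of the table and the black-lidded jar where they are.

Things in the scene. Friction and masses are not known exactly. Their poses are not given: they have to be found in the camera images.
- base: Lower tier, fixed: wooden board 132 (x) by 218 (y), 8 mm thick; origin under its centre, z up. At x = +-52, y = +-95 mm stand four 24 mm square blocks, tops 26 mm above the table, each with a round socket from the top, 16 mm wide, 18 mm deep, chamfered 3 mm. Left or right. Tray home: its point is 101 mm above this origin (119 if the legs stand on top of the blocks).
- well_large: Fixed block on the base for the large tin: 78 (x) by 86 (y), 10 mm high, with a chamfered round well 74 mm wide through to the base board. Origin: centre of the well's floor, 8 mm above the table. It is at y = +47 or -47 mm of the base; axes as the base's.
- well_small: The like block for the small tin, its well 59 mm wide, on the base's other half. Origin: centre of the well's floor, 8 mm above the table.
- tray_grip (a point): Upper tier (tray), loose, 0.3 to 0.5 kg, on its four legs: board 128 (x) by 214 (y), 11 mm thick. The point is the middle of its handle, a 14 mm round bar along x, 78 mm long between uprights, 30 mm above the board, 93 mm above the leg tips; z up. Legs: 12 mm, round-ended, at x = +-52, y = +-95 mm, 52 mm below the board. Two pockets in its top, 5 mm deep, floors 35 mm below the point.
- tin_large_c (a point): Large open round tin, 60 mm wide and 33 mm high, with pale medium in it, loose. The point is its centre, half-way up; z up.
- tin_small_c (a point): Small open round tin, 50 mm wide and 21 mm high, with amber medium in it, loose. The point is its centre, half-way up; z up.
- cork_c (a point): Brown cork sanding block, 40 (x) by 70 (y) by 24 (z) mm, loose. The point is its centre. Its pocket is the tray's big one, 86 (tray's x) by 56 (y) mm, centred at x = 0, y = +53 mm from the tray's point; the long side lies along the tray's x.
- rubber_c (a point): Grey putty rubber, a firm rounded block 26 (x) by 42 (y) by 12 (z) mm, loose. The point is its centre. Its pocket is the tray's small one, 60 (tray's x) by 44 (y) mm, centred at x = 0, y = -53 mm from the tray's point; the long side lies along the tray's x.
- coal_c (a point): Leave alone: black charcoal stick, 79 mm long (its y) and 9 mm thick, lying loose across the middle of the table. The point is its centre.
- jar_c (a point): Leave alone: square glass jar with a black lid, 79 by 79 by 114 mm, loose, at the left side. The point is its centre.
There are look-alikes about, which are no part of the job. What is shaped like the part that bears tin_large_c but green, pink or purple is not meant.

How it is judged:
By the outcome, as a careful person would: the job done as asked, in the order asked, and still so for the second after the job is handed in, with the robot touching nothing.
It also fails if it takes over 144 s, if anything falls off the work surface, if the arm or the gripper's body presses on something with over 40 N, if the wrist force passes 120 N, or if a joint passes its speed limit or range.

## Working session

There is one attempt and no reset: what is moved stays moved. The work goes in short steps, each a Python script; the robot and the scene stay as the last script left them, time stands still between calls to the robot, and variables do not carry over. Pictures are saved under pics/ and viewed, at most 14 in all, crops included, and the job is handed in when it is done.

```bash
mkdir -p pics; python3 - <<'E'
from workcell import arm, imaging
import cv2,pickle
for n in("top","scene"):
    c=imaging.camera(n);pickle.dump(c,open(n+".pkl","wb"))
    cv2.imwrite(f"pics/{n}0.png",cv2.resize(c["frame"][:,:,::-1],(800,600),interpolation=cv2.INTER_CUBIC))
    print(n,c["fx"],c["cx"],c["cy"],c["world_from_camera"].round(3).tolist())
print(arm.get_tool_rot(),arm.get_time_s())
E
```

```text
top 416.6958933319171 253.15844917769317 190.13672412599362 [[-0.021, -0.992, 0.121, 0.285], [-1.0, 0.023, 0.01, -0.073], [-0.013, -0.12, -0.993, 1.497], [0.0, 0.0, 0.0, 1.0]]
scene 366.69741837833124 266.75603918556976 190.26666079146887 [[0.655, -0.469, 0.593, -0.518], [-0.756, -0.407, 0.513, -0.934], [0.001, -0.784, -0.621, 1.116], [0.0, 0.0, 0.0, 1.0]]
[ 9.89664387e-01  1.43401849e-01  4.88308471e-05 -5.55645194e-04] 0.1
```

View pics/top0.png

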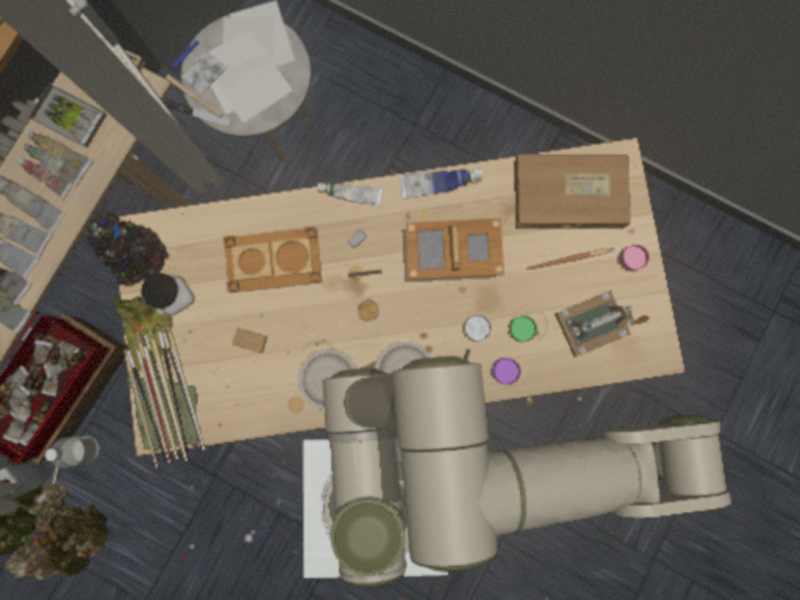

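View pics/scene0.png

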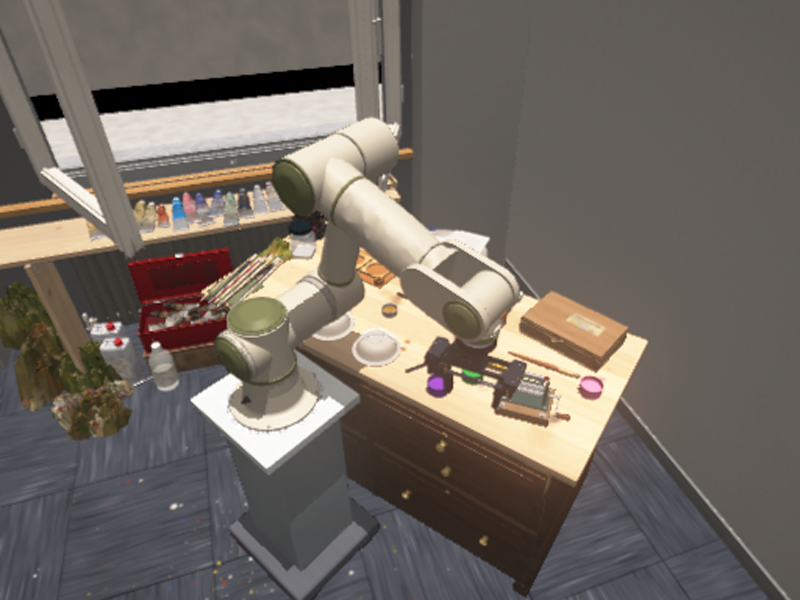

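Top view (800x600): base at (272,260) with large well (292,257) and small well (252,262); tray handle at (455,247), big pocket left, small pocket right. White large tin is at (477,328), amber tin (368,310), cork (250,340), rubber (357,238), coal (365,273), jar (165,293). The scene view shows the gripper over the right side of the table, with nothing near the tool path.

```bash
cat > h.py <<'E'
from workcell import arm, imaging, ik
import numpy as np, cv2, pickle
from scipy.spatial.transform import Rotation as R
def w(c,uv,z,s=1.0):
    u,v=((np.array(uv,float)+.5)/s)-.5
    T=c["world_from_camera"]; d=T[:3,:3]@[(u-c["cx"])/c["fx"],(v-c["cy"])/c["fy"],1]
    o=T[:3,3]; return (o+d*(z-o[2])/d[2])
def q(a):
    "tool down, closing line (tool y) at world angle a (rad), modulo half turn, nearest last-joint mid"
    a=(a+np.pi/2)%np.pi-np.pi/2
    y=np.array([np.cos(a),np.sin(a),0]); z=np.array([0,0,-1.]); x=np.cross(y,z)
    return R.from_matrix(np.c_[x,y,z]).as_quat()
def qn(p,a):
    "the half turn whose last joint stays nearer 0"
    c=[(abs(j[5]),k) for k in (0,1) for j in [ik(p,R.as_quat(R.from_quat(q(a))*R.from_euler('z',np.pi*k)))] if j is not None]
    return R.as_quat(R.from_quat(q(a))*R.from_euler('z',np.pi*min(c)[1]))
def snap(name,box=None):
    c=imaging.camera("wrist"); pickle.dump(c,open(name+".pkl","wb"))
    cv2.imwrite(f"pics/{name}.png",cv2.resize(c["frame"][:,:,::-1],(800,600),interpolation=cv2.INTER_CUBIC)); return c
E
python3 - <<'E'
from h import *
c=pickle.load(open("top.pkl","rb"))
P=dict(wl=(292,257,.018),ws=(252,262,.018),b1=(230,239,.026),b2=(314,234,.026),b3=(233,286,.026),b4=(318,278,.026),handle=(455,247,.093),t1=(405,223,.063),t2=(501,220,.063),t3=(406,279,.063),t4=(502,276,.063),tl=(477,328,.033),ts=(368,310,.021),cork=(250,340,.024),rub=(357,238,.012),coal=(365,273,.009),jar=(165,293,.114))
for k,v in P.items(): 
    p=w(c,v[:2],v[2],1.5625); print(k,p.round(3),np.hypot(*p[:2]).round(3))
wc=imaging.camera("wrist"); T=wc["world_from_camera"]
t=R.from_quat(arm.get_tool_rot()); print(wc["fx"],wc["cx"],wc["cy"],(t.inv().as_matrix()@(T[:3,3]-arm.get_position())).round(3),(t.inv().as_matrix()@T[:3,:3]).round(2).tolist())
E
```

```text
wl [0.564 0.18  0.018] 0.592
ws [0.554 0.273 0.018] 0.618
b1 [0.608 0.322 0.026] 0.688
b2 [0.615 0.128 0.026] 0.628
b3 [0.498 0.314 0.026] 0.589
b4 [0.512 0.119 0.026] 0.526
handle [ 0.564 -0.191  0.093] 0.595
t1 [ 0.627 -0.082  0.063] 0.632
t2 [ 0.629 -0.298  0.063] 0.696
t3 [ 0.5   -0.082  0.063] 0.506
t4 [ 0.502 -0.295  0.063] 0.582
tl [ 0.389 -0.239  0.033] 0.457
ts [0.437 0.006 0.021] 0.437
cork [0.374 0.275 0.024] 0.464
rub [0.606 0.03  0.012] 0.607
coal [0.524 0.012 0.009] 0.524
jar [0.474 0.438 0.114] 0.645
306.7367176702834 254.41413989685677 192.63918034896153 [ 0.073  0.    -0.146] [[0.0, -0.96, -0.28], [1.0, 0.0, 0.0], [0.0, -0.28, 0.96]]
```

```bash
python3 - <<'E'
from h import *
for n,p,a in(("tl1",[.389,-.239,.22],.05),("tray1",[.53,-.19,.26],.05),("base1",[.53,.223,.24],.05)):
    arm.move_pose(p,qn(p,a)); c=snap(n); print(n,arm.get_time_s(),arm.get_joint_positions().round(2),c["world_from_camera"][:3,3].round(3))
E
```

```text
tl1 1.5417 [-0.81  0.18  1.72 -0.    1.24 -0.86] [ 0.385 -0.167  0.366]
tray1 2.2583 [-0.55  0.38  1.35 -0.    1.41 -0.6 ] [ 0.526 -0.118  0.406]
base1 3.8333 [ 0.19  0.42  1.34 -0.    1.38  0.14] [0.527 0.295 0.386]
```

View pics/tl1.png

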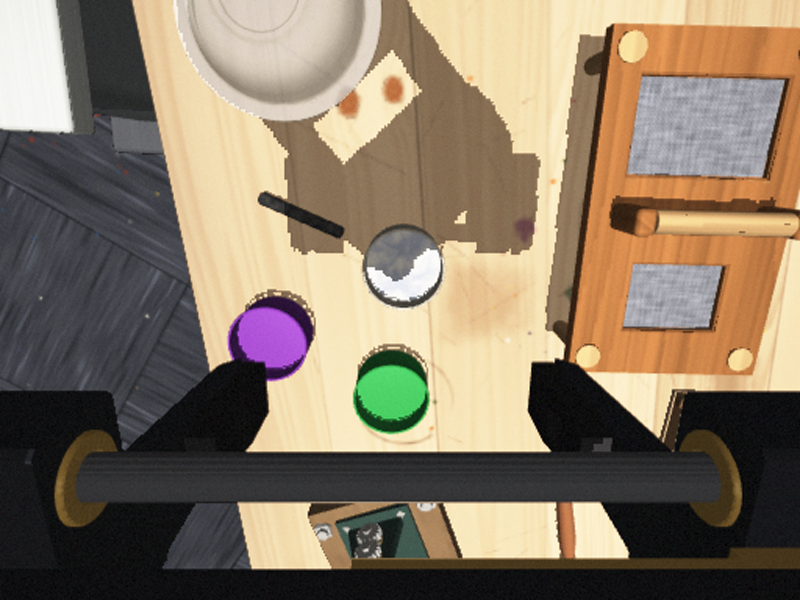

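View pics/tray1.png

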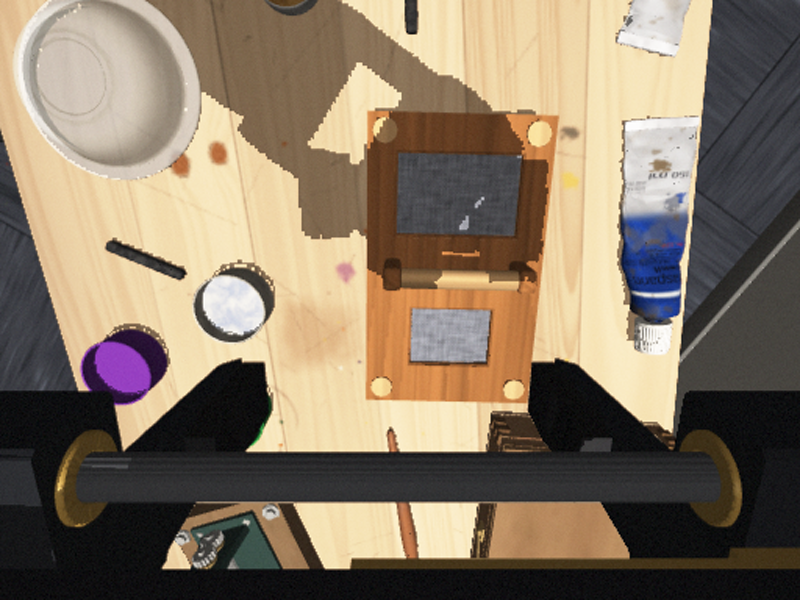

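View pics/base1.png

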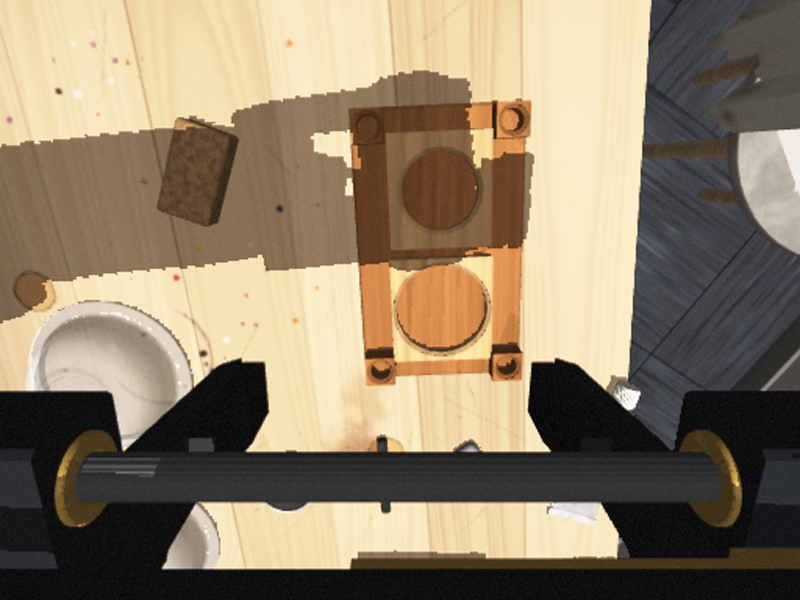

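Seen: white tin rim at (403,265) in tl1; tray leg ends at (384,130),(540,133),(381,387),(513,390) with big pocket at the top of the picture (+y side); base sockets at (368,126),(513,119),(381,370),(506,364) with small well (441,188), large well (442,309); cork ~(198,173).

```bash
cat >> h.py <<'E'
def rect(c,pts,z):
    "fit 2D pose (centre, heading of long axis +y) to corners TL,TR,BL,BR, where the picture's up is world +y"
    W=np.array([w(c,p,z,1.5625)[:2] for p in pts]); M=np.array([[-52,95],[52,95],[-52,-95],[52,-95]])/1000
    A=W-W.mean(0); H=M.T@A; th=np.arctan2(H[0,1]-H[1,0],H[0,0]+H[1,1])
    res=A-M@np.array([[np.cos(th),np.sin(th)],[-np.sin(th),np.cos(th)]])
    return W.mean(0),th,res
E
python3 - <<'E'
from h import *
L=lambda n:pickle.load(open(n+".pkl","rb"))
b,t=L("base1"),L("tray1")
B=rect(b,[(368,126),(513,119),(381,370),(506,364)],.026);T=rect(t,[(384,130),(540,133),(381,387),(513,390)],.063)
for X in(B,T):print(X[0].round(4),X[1].round(4),(X[2]*1000).round(1).tolist())
for n,c,p,z in(("ws",b,(441,188),.018),("wl",b,(442,309),.018),("h1",t,(392,277),.093),("h2",t,(527,278),.093),("tl",L("tl1"),(403,265),.033),("tl",t,(233,304),.033),("cork",b,(198,173),.02)):print(n,w(c,p,z,1.5625).round(4))
u=np.array([-np.sin(B[1]),np.cos(B[1])]);print("ws",B[0]+.047*u,"wl",B[0]-.047*u)
E
```

```text
[0.5637 0.2278] 0.0908 [[1.2, -1.3], [-0.5, -0.9], [0.7, 0.6], [-1.3, 1.6]]
[ 0.5699 -0.193 ] 0.0275 [[-0.6, 0.3], [0.7, 0.8], [-0.1, -0.5], [-0.0, -0.6]]
ws [0.56  0.276 0.018]
wl [0.5679 0.1813 0.018 ]
h1 [ 0.525  -0.1934  0.093 ]
h2 [ 0.6154 -0.1894  0.093 ]
tl [ 0.3923 -0.2384  0.033 ]
tl [ 0.397 -0.237  0.033]
cork [0.3798 0.2779 0.02  ]
ws [0.55941319 0.27461098] wl [0.56793441 0.180998  ]
```

```bash
python3 - <<'E'
from h import *
th=.0908; p=np.array([.393,-.238]); d=np.array([.5679,.181])
arm.grip(.08,15)
Q=qn([*d,.15],th); 
arm.move_pose([*p,.10],Q); arm.movel([*p,.013],rate=.12)
arm.grip(.0,15); print("w",arm.get_width(),arm.get_grasp_force())
arm.movel([*p,.13],rate=.15); arm.movel([*d,.13],rate=.3)
snap("over"); arm.movel([*d,.05],rate=.12); arm.movel([*d,.022],rate=.04)
print(arm.get_wrist_force(),arm.get_width()); arm.grip(.08); arm.movel([*d,.13],rate=.2)
s=np.array([.437,.006]); arm.move_pose([*s,.16],Q); snap("ts1"); print(arm.get_time_s())
E
python3 - <<'E'
import cv2,numpy as np
a=cv2.imread("pics/over.png");b=cv2.imread("pics/ts1.png")
cv2.imwrite("pics/two.png",cv2.resize(np.vstack([a,b]),(500,600)) if 0 else cv2.resize(np.hstack([a,b]),(800,300)))
E
```

```text
w 0.05817543639052251 14.970624166162452
[ 0.09942419 -0.06410805 -0.33280872] 0.0577856733714984
13.7667
```

View pics/ts1.png

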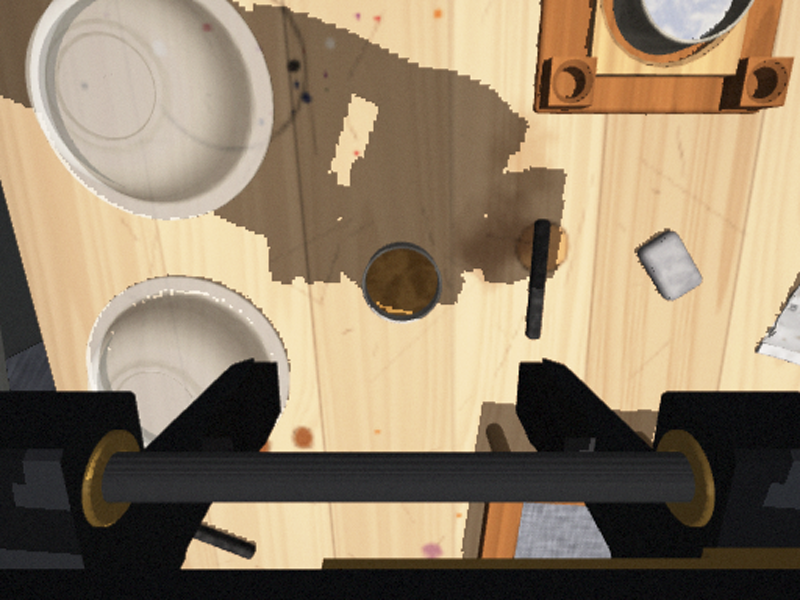

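Amber tin rim at (402,282), coal at (540,278) clear of the fingers, rubber at (670,265), large tin seated in its well at upper right. I'll grip the small tin slightly turned to keep the body between the bowls.

```bash
python3 - <<'E'
from h import *
c=pickle.load(open("ts1.pkl","rb"))
p=w(c,(402,282),.021,1.5625)[:2]; cn=[w(c,x,.012,1.5625).round(4) for x in((637,264),(671,230),(703,265),(668,300))]; print(p,"rub",w(c,(670,265),.012,1.5625),cn)
print("coal",w(c,(540,222),.009,1.5625),w(c,(533,338),.009,1.5625))
d=np.array([.5597,.2752]); Q=qn([*d,.15],-.13)
assert abs(p-[.437,.006]).max()<.012
arm.grip(.068,12); arm.move_pose([*p,.09],Q); arm.movel([*p,.011],rate=.1); print(arm.get_wrist_force())
arm.grip(0,12); print("w",arm.get_width(),arm.get_grasp_force())
arm.movel([*p,.12],rate=.15); arm.movel([*d,.12],rate=.3)
arm.movel([*d,.05],rate=.12); arm.movel([*d,.0202],rate=.04)
print(arm.get_wrist_force(),arm.get_width()); arm.grip(.068); arm.movel([*d,.13],rate=.2)
v=[.53,.223,.24];arm.move_pose(v,qn(v,.05)); snap("base2"); print(arm.get_time_s())
E
```

```text
[0.43983494 0.00761637] rub [0.60595852 0.03172308 0.012     ] [array([0.5853, 0.0304, 0.012 ]), array([0.6011, 0.0532, 0.012 ]), array([0.6265, 0.0336, 0.012 ]), array([0.6104, 0.0092, 0.012 ])]
coal [0.52123162 0.05035117 0.009     ] [ 0.53002849 -0.02536915  0.009     ]
[ 0.45256423  0.95510188 -0.23050767]
w 0.04759498546864068 12.000249478005571
[ 0.33177261  0.77787504 -1.02130324] 0.0479179618502064
21.3333
```

View pics/base2.png

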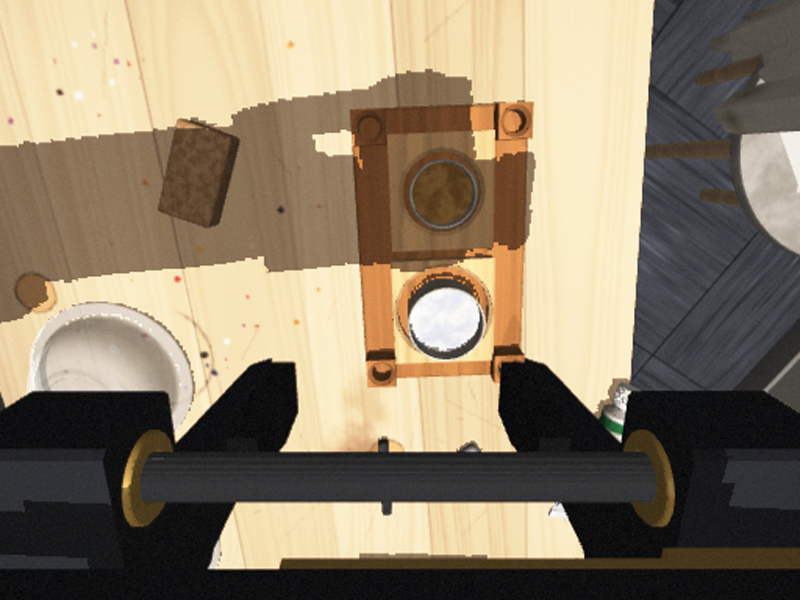

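Small tin (444,194) and large tin (447,316) both sit inside their wells. Next the tray.

```bash
python3 - <<'E'
from h import *
p=np.array([.570,-.193]); d=np.array([.5637,.2278]); h=np.pi/2
arm.grip(.06,50); Q0=qn([*p,.2],h+.0275); 
c=[R.as_quat(R.from_quat(q(h+.0908))*R.from_euler('z',np.pi*k)) for k in(0,1)]
Q1=min(c,key=lambda x:(R.from_quat(Q0).inv()*R.from_quat(x)).magnitude())
assert ik([*d,.19],Q1) is not None
arm.move_pose([*p,.16],Q0); arm.movel([*p,.074],rate=.1); print(arm.get_wrist_force())
arm.grip(0,50); print("w",arm.get_width(),arm.get_grasp_force())
arm.movel([*p,.19],rate=.12); print(arm.get_wrist_force(),arm.get_torque())
arm.movel([*d,.19],Q1,rate=.2); arm.wait(.3)
snap("trayover"); print(arm.get_joint_positions().round(2)); arm.movel([*d,.125],rate=.12); print(arm.get_wrist_force()); snap("trayover2"); print(arm.get_time_s())
E
```

```text
[-0.13369691  1.20922153  0.39032652]
w 0.011961743535113778 49.21033635735512
[ 0.01523583  0.26539396 -4.62190651] [ 0.00950353 -0.01710817 -0.02259988]
[ 0.19  0.53  1.3  -0.    1.31  1.67]
[ 0.33779271  0.91542578 -3.67532835]
29.5
```

View pics/trayover2.png

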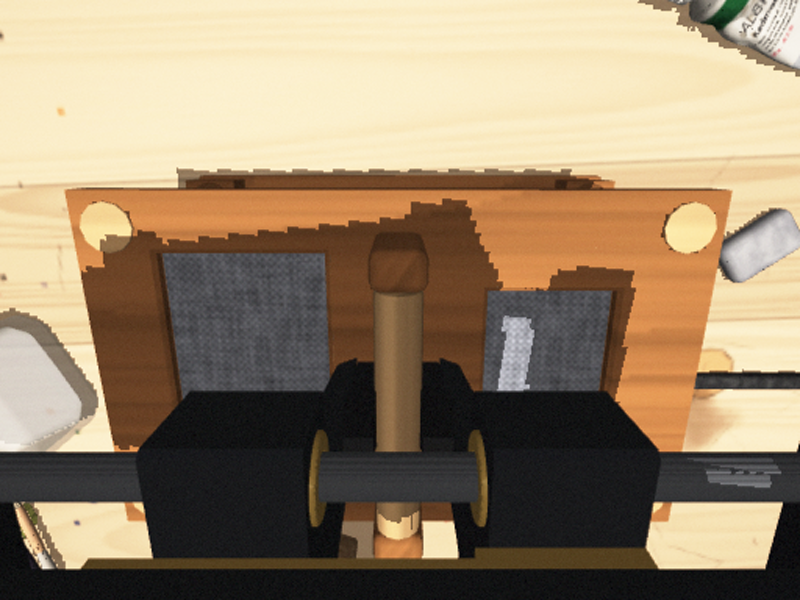

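Tray hangs level above the base: far leg ends at (105,226) and (690,227). Check these against where the far sockets are, and lower.

```bash
python3 - <<'E'
from h import *
c=pickle.load(open("trayover2.pkl","rb")); B=np.array([.5637,.2278]);t=.0908
Rm=np.array([[np.cos(t),-np.sin(t)],[np.sin(t),np.cos(t)]])
D=[]
for px,m in(((105,226),(.052,.095)),((690,227),(.052,-.095))):
    e=w(c,px,.114,1.5625)[:2]-(B+Rm@m); D.append(e)
print(np.round(D,4)); d=B-np.clip(np.mean(D,0),-.003,.003)*[0,0]
prev=None
for z in(.110,.104,.100,.096,.092,.088,.085,.083):
    arm.movel([*d,z],rate=.04); f=arm.get_wrist_force(); print(z,f.round(1),arm.get_position()[2].round(4))
    if f[2]>12: print("stop");break
print(arm.get_time_s())
E
```

```text
[[ 0.0002  0.0011]
 [ 0.0003 -0.0012]]
0.11 [-0.9  0.2 -3.3] 0.1099
0.104 [-0.   0.7 -4.1] 0.1037
0.1 [ 0.  -0.3 -4.5] 0.0997
0.096 [-0.9  0.2 -4.3] 0.0957
0.092 [ 0.1 -0.1 -3.6] 0.0917
0.088 [ 0.1  0.4 -4.4] 0.0877
0.085 [ 0.4 -0.1 -3.8] 0.0848
0.083 [ 0.2  1.1 -3.2] 0.0829
31.825
```

```bash
python3 - <<'E'
from h import *
d=[.5637,.2278]
for z in(.082,.081):
    arm.movel([*d,z],rate=.03); f=arm.get_wrist_force(); print(z,f.round(1))
    if f[2]>2: break
arm.grip(.05,15); print(arm.get_wrist_force().round(1)); arm.movel([*d,.2],rate=.2)
v=[.38,.278,.18]; arm.move_pose(v,qn(v,-.15)); snap("cork1"); print(arm.get_time_s())
E
```

```text
0.082 [ 0.2  1.1 -2.3]
0.081 [-2.4  0.   5.6]
[-0.1 -0.3 -0.5]
34.8833
```

View pics/cork1.png

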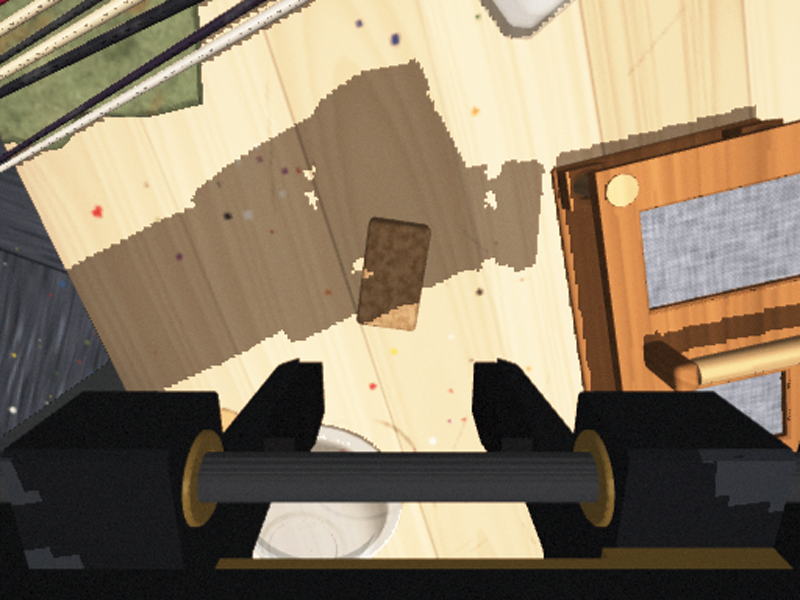

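Tray is home (contact at the expected height). Cork top corners at (371,218),(429,227),(417,330),(359,323).

```bash
python3 - <<'E'
from h import *
c=pickle.load(open("cork1.pkl","rb")); P=np.array([w(c,x,.024,1.5625)[:2] for x in((371,218),(429,227),(417,330),(359,323))])
p=P.mean(0); l=(P[0]+P[1]-P[2]-P[3])/2; s=(P[1]+P[2]-P[0]-P[3])/2; print(p,np.linalg.norm(l),np.linalg.norm(s))
a=np.arctan2(l[1],l[0])-np.pi/2; a2=np.arctan2(s[1],s[0]); print(a,a2); a=(a+a2)/2
d=[.5589,.2806]; Q1=qn([*d,.16],np.pi/2+.0908); Q0=qn([*p,.1],a)
arm.grip(.065,20); arm.move_pose([*p,.08],Q0); arm.movel([*p,.008],rate=.1)
arm.grip(0,20); print("w",arm.get_width(),arm.get_grasp_force())
arm.movel([*p,.17],rate=.2); arm.move_pose([*d,.17],Q1)
arm.movel([*d,.09],rate=.12); arm.movel([*d,.0755],rate=.04); print(arm.get_wrist_force().round(1))
arm.grip(.047); arm.movel([*d,.18],rate=.15)
v=[.606,.032,.15]; arm.move_pose(v,qn(v,.6)); snap("rub1"); print(arm.get_time_s())
E
```

```text
[0.37783267 0.27882876] 0.0694566905000309 0.03786899215845216
-0.26477242402539014 -0.29016601589475305
w 0.03957571099337092 19.95948225259781
[ 0.1 -1.3  0.1]
43.4167
```

View pics/rub1.png

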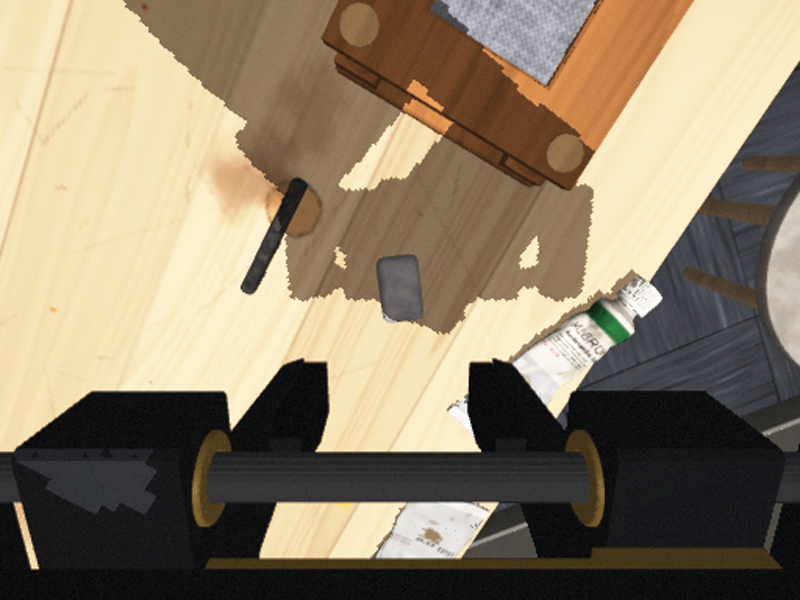

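Rubber corners at (377,260),(416,255),(422,318),(385,322), coal and tubes clear of the fingers.

```bash
python3 - <<'E'
from h import *
c=pickle.load(open("rub1.pkl","rb")); P=np.array([w(c,x,.010,1.5625)[:2] for x in((377,260),(416,255),(422,318),(385,322))])
p=P.mean(0); l=(P[0]+P[1]-P[2]-P[3])/2; s=(P[1]+P[2]-P[0]-P[3])/2; print(p,np.linalg.norm(l),np.linalg.norm(s))
a=np.arctan2(l[1],l[0])-np.pi/2; print(a,np.arctan2(s[1],s[0]))
d=[.5685,.1750]; Q1=qn([*d,.16],np.pi/2+.0908); Q0=qn([*p,.1],a)
arm.grip(.047,12); arm.move_pose([*p,.06],Q0); arm.movel([*p,.004],rate=.08)
arm.grip(0,12); print("w",arm.get_width(),arm.get_grasp_force())
arm.movel([*p,.17],rate=.2); arm.move_pose([*d,.17],Q1); print("w",arm.get_width())
arm.movel([*d,.09],rate=.12); arm.movel([*d,.0725],rate=.04); print(arm.get_wrist_force().round(1))
arm.grip(.037); arm.movel([*d,.18],rate=.15)
v=[.53,.19,.30]; arm.move_pose(v,qn(v,.05)); snap("fin"); print(arm.get_time_s())
E
```

```text
[0.6089977 0.030591 ] 0.04018935187011888 0.023635311280065303
0.7130071407947112 0.7254260471235485
w 0.025901892558308 11.998508870601654
w 0.02572204252000436
[-0.6  0.2 -1.1]
51.2167
```

View pics/fin.png

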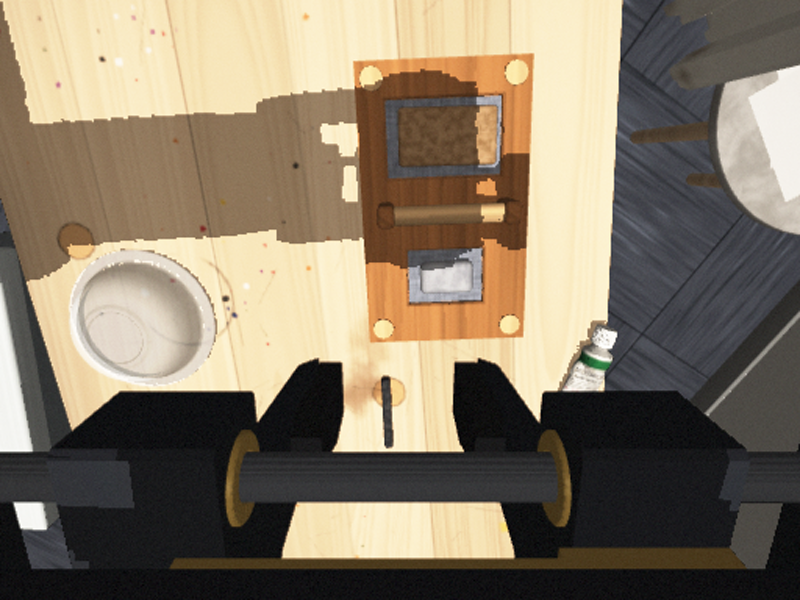

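Cork (448,137) and rubber (447,276) lie centred and flat in their pockets. The tray is square on the base, and the coal at (388,412) is undisturbed.

```bash
python3 - <<'E'
from workcell import ticket
print(ticket.close_job())
E
```

```text
the job is handed in; nothing more can be done
None
```

I put the caddy back together and handed it in at about 51 s of the 144 s allowed: both tins in their wells, the tray's legs home in the sockets, and the cork and rubber flat in their pockets; the charcoal and jar were not touched.

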